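# Rebuild two flanged bearing units

### The job

Rebuild the two green bearing units: set each new bearing (bright steel with a blue seal) flat and fully home in the housing whose bore it fits, then close each unit with the cover of its size, sitting level on the housing over its bearing. The two rusty old bearings are scrap: leave them where they lie, and do not knock over the oil can that stands beside the work.

Things in the scene. Friction and masses are not known exactly. Their poses are not given: they have to be found in the camera images.
- bearing_large_mid (a point): New large bearing: bright steel with a blue seal, 52 mm diameter, 20 mm high, 0.2 kg, lying flat. Point: its centre, 10 mm above its underside; z is its axis, up. Pinch it across the diameter by its upper half, so that its lower 9 mm or so stay free below the fingertips: fingertips do not fit into the seat beside it.
- bearing_small_mid (a point): New small bearing: bright steel ring with a blue seal, 40 mm diameter, 18 mm high, 0.12 kg, lying flat. The point is its centre, 9 mm above its underside; z is its axis, up. Pinch it like the large one, with its lower 8 mm or so free.
- cover_large_mid (a point): Large cover, 0.16 kg: plain grey cast cap, 76 mm diameter, rim 16 mm high, open side down; pinch it by its round centre boss, 32 mm diameter, 16 to 30 mm above the rim's underside (thin brass nipple to 39 mm). Point: on its axis 15 mm above the rim's underside; z up. Recess below: 56 mm diameter, 12 mm deep, coned out to 64 mm; it drops over the large bearing until the rim rests on the housing's neck.
- cover_small_mid (a point): Small cover: plain grey cast cap of the same make, open side down, 64 mm diameter, rim 16 mm high, boss 24 mm diameter (also 16 to 30 mm above the underside of the rim, nipple to 39 mm), recess 44 mm diameter, 12 mm deep, coned out to 52 mm. The point is on its axis, 15 mm above the underside of the rim; z is its axis, up. 0.11 kg.
- housing_large_mouth (a point): Large housing, does not move: green cast flange, 110 mm diameter, 11 mm thick, on the bench, with an upright round neck of 76 mm outer diameter. Point: centre of the neck's top face, 30 mm above the bench; z up. Seat below it: oiled mouth 64 mm, coned to 56 mm over 7 mm, flat floor 12 mm below the point. The large bearing stands 8 mm out when home (its centre 2 mm below the point).
- housing_small_mouth (a point): Small housing: the same, flange 96 mm diameter, neck 64 mm outer diameter. The point is the centre of the neck's top face, 28 mm above the bench; z is up. Seat: mouth 52 mm diameter, coned to 44 mm over the first 7 mm, its flat floor 10 mm below the point. The small bearing stands 8 mm out of it when home (its centre then 1 mm below the point).
- old_large_mid (a point): Old large bearing, scrap: rusty brown, no seal, its balls show; 52 mm diameter, 20 mm high. The point is its centre, 10 mm above the bench. Not to be moved.
- old_small_mid (a point): Old small bearing, scrap: rusty brown, no seal, its balls show; 40 mm diameter, 18 mm high. The point is its centre, 9 mm above the bench. Not to be moved.
- oil_can_mid (a point): Red oil can on the bench at the left of the work, body 56 mm across and 78 mm high, with a thin spout up to 156 mm. The point is on its axis 40 mm above its foot; z is up. Not to be knocked over.
There are look-alikes about, which are no part of the job. What is shaped like the part that bears bearing_small_mid but orange or turquoise is not meant.

How it is judged (in metres and radians):
At the end, for the whole second after the job is handed in: Each new bearing lies level (0.1 rad) on the seat floor of its own housing (centre within 5 mm of the axis, height within 3 mm), and the cover of that size sits level (0.08 rad) on the same housing's top face (centre within 8 mm of the axis, height within 3 mm) (horizontal distance between bearing_large_mid and housing_large_mouth below 0.005 m and z of bearing_large_mid in the frame of housing_large_mouth between -0.005 and 0.001 m and angle between each of bearing_large_mid, bearing_small_mid's own z axis and vertical below 0.1 rad and horizontal distance between cover_large_mid and housing_large_mouth below 0.008 m and z of cover_large_mid in the frame of housing_large_mouth between 0.012 and 0.018 m and angle between each of cover_large_mid, cover_small_mid's own z axis and vertical below 0.08 rad and horizontal distance between bearing_small_mid and housing_small_mouth below 0.005 m and z of bearing_small_mid in the frame of housing_small_mouth between -0.004 and 0.002 m and horizontal distance between cover_small_mid and housing_small_mouth below 0.008 m and z of cover_small_mid in the frame of housing_small_mouth between 0.012 and 0.018 m); the robot touches nothing.
It fails at once if the rusty large bearing is moved more than 20 mm (distance of old_large_mid from where it was at the start of the episode above 0.02 m).
It fails at once if the rusty small bearing is moved more than 20 mm (distance of old_small_mid from where it was at the start of the episode above 0.02 m).
It fails at once if the oil can is tipped by more than 0.4 rad (angle between oil_can_mid's own z axis and vertical above 0.4 rad).
It also fails if it takes over 96 s, if anything falls off the work surface, if the arm or the gripper's body presses on something with over 40 N, if the wrist force passes 120 N, or if a joint passes its speed limit or range.

### The arm

A 7-joint arm with a two-finger parallel gripper is mounted at the origin on the work surface; the furniture and walls round the work are solid. World frame = base frame: x ahead of the robot, y to its left, z up, the work surface at z = 0. Lengths are in mm, angles in degrees, forces in N, time in s.
With the tool pointing down it reaches from about 425 to 1025 mm from the base axis. Payload 9.4 kg.
Tool frame: the origin (TCP) lies between the finger pads; the fingertips stand 17 mm ahead of it and the grasp point (between the pads) lies 2 mm behind it; z points along the fingers, y is the line along which they close (so a half turn about z gives the same grasp; the last joint's range is limited). The gripper opens to 93 mm and grips with 3 to 60 N. Pads are 15 mm wide; open, the fingers measure 128 mm over their backs; the gripper's body (75 mm by 188 mm) begins 65 mm behind the grasp point.
Start: joints at [71.007, 34.337, -0.143, 91.639, 0.103, 54.024, -4.572], TCP at [182.728, -701.594, 235.618] pointing down, gripper open.
Joint ranges: [-147.43, 147.43], [-19.82, 112.94], [-74.19, 73.91], [6.32, 146.72], [-59.91, 239.91], [6.04, 106.73], [-150.56, 150.56]. Speed limits (degrees/s): [127.2, 127.2, 172.46, 172.46, 180, 180, 180].

### API

Orientations are given as a 3x3 rotation matrix whose columns are the frame's x, y, z axes.
In Python, from rig import r gives the robot as it stands.
- The arm moves only by the tool servo_tool, never from a script. Its argument "motion" is a list of rows, each an object with "offset": the shift along the tool's x, y, z in cm, a list of three; "dr": the turn, a rotation vector about the tool's x, y, z in rad, a list of three; "jaw": the gripper command: -1 is shut, 1 is fully open, values between are in proportion. In form: [{"offset": [x, y, z], "dr": [rx, ry, rz], "jaw": jaw}, ...]. A call has 1 to 5 rows; each row shifts and turns the commanded pose from where the row before left it, along the tool's axes as they then stand; what a row does not reach is not made up. A row lasts 1/12 s, in which the tool goes at most 41.7 mm and 7.16 degrees, less where a joint would pass 70% of its speed; a pose out of reach is approached as far as the arm can. A call with a gripper value outside its range is refused whole. The fingers move at their own pace and stop on an object; "squeeze" is the grip in N (left out, the last holds). Time passes only in rows, so rows that do not move let the fingers close. It gives the time, the measured TCP pose, the force, the opening and the grip force at its end, in the units of the state.
- r.get_obs(): the state, without advancing time (a new reading comes with each control period).
- r.grab_frame(name): name is "scene" or "top" or "wrist"; returns a dict with "img" (384x512x3 uint8, blue, green, red), "range_z" (384x512 float32, mm along the optical axis (not along the pixel's ray), 0 where there is no reading), "fovy" (degrees; the focal length in pixels is half the picture's height over the tangent of half this angle, whatever the lens; pixels are square), "cx", "cy" (the principal point, pixels), "distortion" ([k1, k2, p1, p2, k3] as OpenCV has them; the pictures are not rectified), "eye" and "attitude" of the camera in the world. Camera axes: x right, y up, looking along -z (the intrinsics and any distortion apply to the point x, -y, -z); pixel columns grow to the right and rows downward; lengths in mm; the calibration is good to about 2 mm. A picture is of the moment at which its call begins.
- r.close_job(): hands the job in; it is judged then, once.
The state is a dict: "t": time; "joint_positions": joint angles; "joint_velocities": joint speeds; "effort": joint torques, N m; "ee_pos": TCP position; "orientation": TCP orientation; "wrist_force": force on the tool from outside, world axes, zero at the start; "moment": the same for the moment, N m; "width": finger opening in mm; "gripper_force": force on a finger pad.
Only numpy, scipy, OpenCV 4.12 (cv2) and the standard library are available. Lean on these libraries where they do the work, as an engineer would, in place of code of your own. Each camera call takes 0.05 s, during which the arm holds its last target. There are 200 camera calls.

## Working session

There is one attempt and no reset: what is moved stays moved. The work goes in short steps, Python scripts to look and compute and a tool call to move; the robot and the scene stay as the last step left them, time stands still between calls to the robot, and variables do not carry over. Pictures are saved under pics/ and viewed, at most 14 in all, crops included, and the job is handed in when it is done.

Besides the shell and the picture viewer there is one more tool, called after ">>>" as a command line: name --argument value ..., lists and objects as JSON in quotes. servo_tool: Moves the arm, as the interface text tells. Its arguments: {"type":"object","properties":{"motion":{"type":"array"},"squeeze":{"type":"number"}},"required":["motion"]}

```bash
mkdir -p pics
cat > h.py <<'E'
import numpy as np,cv2,pickle
from rig import r
def grab(n,fn=None):
    f=r.grab_frame(n)
    if fn: cv2.imwrite(f'pics/{fn}.png',f['img']); pickle.dump(f,open(f'{fn}.pkl','wb'))
    return f
def cloud(f):
    z=f['range_z'];h,w=z.shape;F=h/2/np.tan(np.radians(f['fovy'])/2)
    K=np.array([[F,0,f['cx']],[0,F,f['cy']],[0,0,1.]])
    u,v=np.meshgrid(np.arange(w),np.arange(h))
    p=cv2.undistortPoints(np.stack([u,v],-1).reshape(-1,1,2).astype(float),K,np.array(f['distortion'],float)).reshape(h,w,2)
    P=np.stack([p[...,0]*z,-p[...,1]*z,-z],-1)
    W=P@np.array(f['attitude']).T+np.array(f['eye'])
    W[z<=0]=np.nan
    return W
E
python3 - <<'E'
from h import *
a=grab('scene','s1');b=grab('top','t1')
for f in(a,b): print(f['fovy'],f['eye'],f['attitude'],f['distortion'])
o=r.get_obs();print({k:np.round(o[k],3) for k in o})
E
```

```text
57.78776130174236 [-235.06390928  353.04005543  831.09569718] [[-0.43447487  0.65989749 -0.61299828]
 [-0.90047381 -0.30354824  0.31145686]
 [ 0.01945506  0.68730908  0.72610449]] [-0.06271215  0.          0.          0.          0.        ]
47.97980483007492 [ 119.22800868    1.71158884 1300.214776  ] [[-2.25822062e-02  9.75127875e-01 -2.20489617e-01]
 [-9.99735494e-01 -2.29871938e-02  7.29193654e-04]
 [-4.35738049e-03  2.20447763e-01  9.75389049e-01]] [-0.039989  0.        0.        0.        0.      ]
{'t': np.float64(0.1), 'joint_positions': array([71.007, 34.38 , -0.146, 91.676,  0.104, 54.023, -4.572]), 'joint_velocities': array([-0.037, -0.041,  0.025, -0.041, -0.05 ,  0.064,  0.12 ]), 'effort': array([ 6.0000e-03, -7.6655e+01,  1.5020e+00, -2.5294e+01, -5.2000e-02,
        1.4000e-02,  0.0000e+00]), 'ee_pos': array([ 182.615, -701.2  ,  234.844]), 'orientation': array([[ 0.968,  0.252, -0.   ],
       [ 0.252, -0.968,  0.001],
       [-0.   , -0.001, -1.   ]]), 'wrist_force': array([0.043, 0.627, 0.347]), 'moment': array([ 0.004,  0.036, -0.036]), 'gripper_force': np.float64(0.0), 'width': np.float64(92.836)}
```

View pics/t1.png

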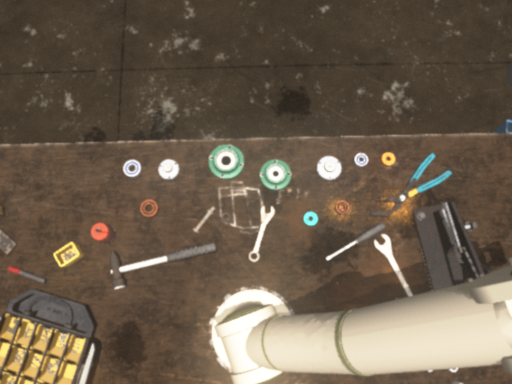

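View pics/s1.png

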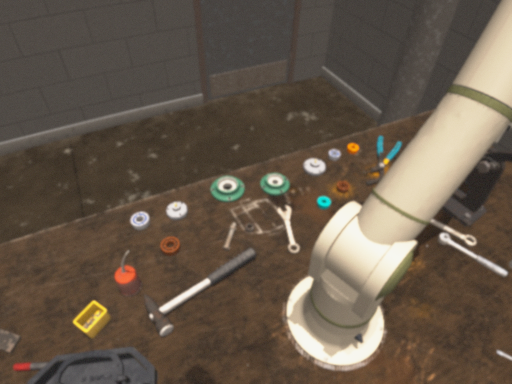

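Top view: there are bearings with a blue seal at (132,168) and (361,159), and covers at (168,169) and (329,168). The housings are at (226,160) and (276,174), and the rusty bearings at (149,208) and (342,207). Look-alikes are orange at (389,158) and turquoise at (310,218); the can is at (100,231). Next I measure all of these and enlarge the row in one crop.

```bash
cat > m.py <<'E'
from h import *
for fn,pts in (('t1',dict(bA=(132,168),cA=(168,169),hL=(226,160),hS=(276,174),cB=(329,168),bB=(361,159),orange=(389,158),oldL=(149,208),oldS=(342,207),turq=(310,218),can=(100,231))),
 ('s1',dict(bA=(140,220),cA=(177,210),hL=(228,188),hS=(275,183),cB=(315,166),bB=(335,154),oldL=(170,245),oldS=(343,187),can=(125,275)))):
    f=pickle.load(open(fn+'.pkl','rb'));W=cloud(f)
    z0=np.nanmedian(W[185:200,180:215,2]) if fn=='t1' else 0
    print(fn,'bench',z0)
    for k,(u,v) in pts.items():
        s=(slice(v-26,v+27),slice(u-26,u+27));P=W[s]
        yy,xx=np.mgrid[-26:27,-26:27]
        m=((P[...,2]>6)&(P[...,2]<200)).astype(np.uint8)
        n,l,st,c=cv2.connectedComponentsWithStats(m)
        d=[((xx[l==i]**2+yy[l==i]**2).min(),i) for i in range(1,n)]
        i=min(d)[1];Q=P[l==i]
        out=[]
        for lo,hi in((.0,1),):
            zt=np.percentile(Q[:,2],95)
        top=Q[Q[:,2]>np.percentile(Q[:,2],50)-3]
        (cx,cy),rad=cv2.minEnclosingCircle(Q[:,:2].astype(np.float32))
        (tx,ty),tr=cv2.minEnclosingCircle(top[:,:2].astype(np.float32))
        print(k,len(Q),'ctr',np.round([cx,cy]),'D',round(2*rad),'| topctr',np.round([tx,ty]),'D',round(2*tr),'z',np.round(np.percentile(Q[:,2],[5,50,95]),1))
f=pickle.load(open('t1.pkl','rb'))
im=f['img'][140:240,80:410];cv2.imwrite('pics/tc.png',cv2.resize(im,(792,240),interpolation=cv2.INTER_CUBIC))
E
python3 m.py
```

```text
t1 bench 0.9954538299615479
bA 1 ctr [494. 364.] D 0 | topctr [494. 364.] D 0 z [7.8 7.8 7.8]
cA 338 ctr [487. 253.] D 66 | topctr [486. 253.] D 63 z [11.1 17.1 31.3]
hL 1 ctr [510.  73.] D 0 | topctr [510.  73.] D 0 z [6.7 6.7 6.7]
hS 1 ctr [468. -82.] D 0 | topctr [468. -82.] D 0 z [6.1 6.1 6.1]
cB 472 ctr [ 479. -243.] D 79 | topctr [ 479. -244.] D 76 z [11.6 17.4 32.7]
bB 132 ctr [ 503. -344.] D 43 | topctr [ 503. -346.] D 39 z [ 9.5 17.8 23. ]
orange 130 ctr [ 502. -432.] D 44 | topctr [ 501. -432.] D 43 z [ 9.7 18.2 22.6]
oldL 197 ctr [364. 307.] D 52 | topctr [364. 307.] D 52 z [ 9.8 19.3 24.6]
oldS 130 ctr [ 356. -276.] D 44 | topctr [ 355. -276.] D 42 z [ 8.8 16.7 21.4]
turq 127 ctr [ 321. -178.] D 41 | topctr [ 321. -178.] D 41 z [10.7 18.3 22.3]
can 386 ctr [293. 448.] D 79 | topctr [290. 437.] D 54 z [11.3 66.8 79.2]
s1 bench 0
bA 220 ctr [492. 361.] D 54 | topctr [493. 361.] D 54 z [ 7.9 19.2 22.8]
cA 288 ctr [489. 249.] D 67 | topctr [488. 250.] D 64 z [ 8.9 16.9 31.6]
hL 638 ctr [510.  71.] D 112 | topctr [504.  70.] D 101 z [ 9.7 17.6 31.5]
hS 481 ctr [465. -81.] D 98 | topctr [463. -79.] D 93 z [ 9.5 17.  30.3]
cB 287 ctr [ 479. -249.] D 81 | topctr [ 482. -249.] D 76 z [ 9.3 17.5 32.2]
bB 83 ctr [ 505. -344.] D 45 | topctr [ 505. -344.] D 45 z [ 8.3 16.1 19.8]
oldL 257 ctr [366. 307.] D 55 | topctr [366. 306.] D 55 z [ 8.1 18.4 22.2]
oldS 116 ctr [ 357. -279.] D 42 | topctr [ 357. -279.] D 42 z [ 7.4 16.8 21.4]
can 622 ctr [291. 435.] D 57 | topctr [292. 434.] D 55 z [ 12.4  63.  107.7]
```

View pics/tc.png

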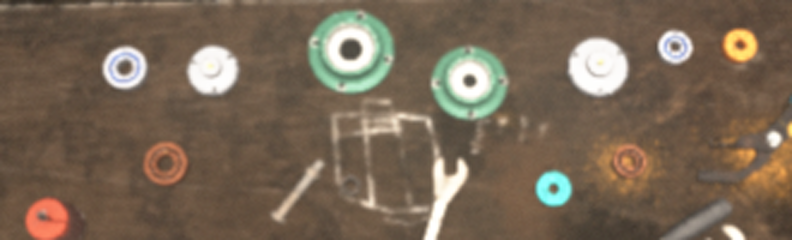

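Confirmed. Large bearing: blue seal, 52 mm, at (132,168). Small bearing: blue seal, 40 mm, at (361,159), not the orange or turquoise one. The left cover is the small one (64–66 mm) and the right one is the large (76–79 mm). Going above the small bearing first.

>>> servo_tool --motion '[{"offset": [3.1,-2.0,0.4],"dr": [0,0,0],"jaw": 0.25},{"offset": [3.1,-2.0,0.4],"dr": [0,0,0],"jaw": 0.25},{"offset": [3.1,-2.0,0.4],"dr": [0,0,0],"jaw": 0.25},{"offset": [3.1,-2.0,0.4],"dr": [0,0,0],"jaw": 0.25},{"offset": [3.1,-2.0,0.4],"dr": [0,0,0],"jaw": 0.25}]' --squeeze 25

```text
t: 0.52
ee_pos: [308.3, -564.2, 215.1]
orientation: [[0.968, 0.252, -0.0], [0.252, -0.968, 0.001], [-0.0, -0.001, -1.0]]
wrist_force: [0.4, 0.3, 0.3]
width: 64.2
gripper_force: 0.0
```

>>> servo_tool --motion '[{"offset": [3.1,-2.0,0.4],"dr": [0,0,0],"jaw": 0.25},{"offset": [3.1,-2.0,0.4],"dr": [0,0,0],"jaw": 0.25},{"offset": [3.1,-2.0,0.4],"dr": [0,0,0],"jaw": 0.25},{"offset": [3.1,-2.0,0.4],"dr": [0,0,0],"jaw": 0.25}]'

```text
t: 0.85
ee_pos: [408.2, -455.5, 199.2]
orientation: [[0.968, 0.252, -0.0], [0.252, -0.968, 0.0], [-0.0, -0.0, -1.0]]
wrist_force: [-0.3, -1.0, -0.2]
width: 58.2
gripper_force: 0.0
```

>>> servo_tool --motion '[{"offset": [3.0,-2.1,1.0],"dr": [0,0,0],"jaw": 0.25},{"offset": [3.0,-2.1,1.0],"dr": [0,0,0],"jaw": 0.25},{"offset": [3.0,-2.1,1.0],"dr": [0,0,0],"jaw": 0.25},{"offset": [2.6,-1.7,1.0],"dr": [0,0,0],"jaw": 0.25},{"offset": [0,0,0],"dr": [0,0,0],"jaw": 0.25}]'

```text
t: 1.27
ee_pos: [503.9, -343.2, 157.5]
orientation: [[0.965, 0.261, -0.0], [0.261, -0.965, 0.004], [0.001, -0.004, -1.0]]
wrist_force: [0.1, 0.4, 0.4]
width: 58.3
gripper_force: 0.0
```

```bash
cat > w.py <<'E'
from h import *
import sys
# usage: w.py name tx ty zlo zhi rad : circle fit of points with zlo<z<zhi within rad of (tx,ty), from wrist camera
def meas(f,t,zlo,zhi,rad):
    W=cloud(f).reshape(-1,3);d=np.hypot(W[:,0]-t[0],W[:,1]-t[1])
    Q=W[(d<rad)&(W[:,2]>zlo)&(W[:,2]<zhi)]
    if len(Q)<5: return None,len(Q)
    (x,y),R=cv2.minEnclosingCircle(Q[:,:2].astype(np.float32))
    return np.round([x,y,2*R,np.median(Q[:,2])],1),len(Q)
def go(t):
    o=r.get_obs();R=np.array(o['orientation']);p=np.array(o['ee_pos'])
    print('tcp',p.round(1),'offset cm to',t,(R.T@(np.array(t)-p)/10).round(2),'F',np.round(o['wrist_force'],1),'w',round(float(o['width']),1))
E
python3 - <<'E'
from w import *
f=grab('wrist','w1');print(f['eye'],f['attitude'])
print(meas(f,(504,-344),14,24,35),meas(f,(504,-344),6,24,35))
go((504,-344,28))
E
```

```text
[ 580.65523943 -322.76677737  307.19309285] [[ 0.2604026   0.92390383  0.28034299]
 [-0.96549226  0.25035353  0.07174818]
 [-0.00389644 -0.2893524   0.95721471]]
(array([ 503.5, -347.6,   40.2,   18.1]), 1036) (array([ 503.6, -347.5,   40.3,   18. ]), 1130)
tcp [ 501.7 -346.4  158.2] offset cm to (504, -344, 28) [ 0.29 -0.14 13.03] F [-0.6 -1.4 -0.4] w 58.3
```

View pics/w1.png

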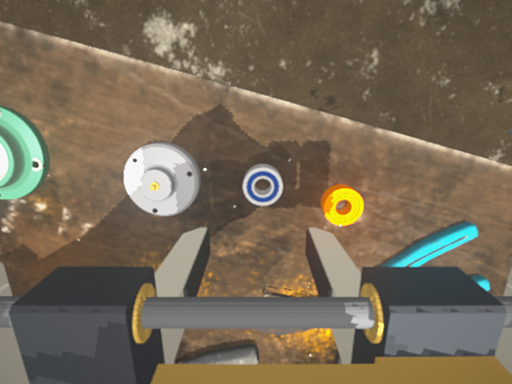

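The view shows the blue-sealed bearing at (263,186), the orange decoy at (343,205) and the large cover at (160,178). The arm was still settling, so I measure again at rest.

Run:
```python
from w import *
for i in range(2):
    f=grab('wrist')
    print(meas(f,(504,-344),14,24,35),meas(f,(478,-246),6,24,50),np.round(f['eye'],1))
    go((504,-345.5,29))
```

```text
(array([ 503.5, -347.7,   40.3,   18.1]), 1038) (array([ 481.2, -246.8,   76.7,   16. ]), 3480) [ 578.6 -325.8  307.8]
tcp [ 500.1 -348.8  158.8] offset cm to (504, -345.5, 29) [ 0.47 -0.21 12.98] F [-0.5 -0.5  0.5] w 58.0
(array([ 503.6, -347.7,   40. ,   18.1]), 1042) (array([ 481.2, -246.9,   76.5,   16. ]), 3478) [ 577.2 -328.3  308.3]
tcp [ 499.2 -350.4  159.3] offset cm to (504, -345.5, 29) [ 0.61 -0.35 13.03] F [-0.1 -1.  -0.6] w 57.7
```

>>> servo_tool --motion '[{"offset": [0.47,-0.23,4.0],"dr": [0,0,0],"jaw": 0.25},{"offset": [0,0,4.0],"dr": [0,0,0],"jaw": 0.25},{"offset": [0,0,3.15],"dr": [0,0,0],"jaw": 0.25},{"offset": [0,0,2.0],"dr": [0,0,0],"jaw": 0.25},{"offset": [0,0,0],"dr": [0,0,0],"jaw": 0.25}]'

```text
t: 1.83
ee_pos: [500.3, -347.6, 24.5]
orientation: [[0.968, 0.25, -0.006], [0.25, -0.968, 0.002], [-0.005, -0.004, -1.0]]
wrist_force: [-0.4, -0.5, -0.0]
width: 58.1
gripper_force: 0.0
```

>>> servo_tool --motion '[{"offset": [0,0,0],"dr": [0,0,0],"jaw": 0.25},{"offset": [0,0,0],"dr": [0,0,0],"jaw": -0.3},{"offset": [0,0,0],"dr": [0,0,0],"jaw": -0.3},{"offset": [0,0,0],"dr": [0,0,0],"jaw": -0.3},{"offset": [0,0,0],"dr": [0,0,0],"jaw": -0.3}]'

```text
t: 2.25
ee_pos: [504.0, -347.7, 29.7]
orientation: [[0.968, 0.252, 0.002], [0.252, -0.968, -0.001], [0.002, 0.002, -1.0]]
wrist_force: [-0.4, -0.1, 6.8]
width: 38.7
gripper_force: 25.0
```

>>> servo_tool --motion '[{"offset": [0,0,-2.0],"dr": [0,0,0],"jaw": -0.3},{"offset": [0,0,-4.0],"dr": [0,0,0],"jaw": -0.3},{"offset": [0.4,-3.2,-4.0],"dr": [0,0,0],"jaw": -0.3},{"offset": [0.4,-3.6,-2.0],"dr": [0,0,0],"jaw": -0.3},{"offset": [0.4,-3.8,-1.0],"dr": [0,0,0],"jaw": -0.3}]'

```text
t: 2.67
ee_pos: [489.9, -248.0, 153.9]
orientation: [[0.968, 0.25, 0.005], [0.25, -0.968, -0.002], [0.004, 0.003, -1.0]]
wrist_force: [1.0, 0.6, -1.1]
width: 38.2
gripper_force: 25.0
```

>>> servo_tool --motion '[{"offset": [0.4,-4.0,0],"dr": [0,0,0],"jaw": -0.3},{"offset": [0.4,-4.0,0],"dr": [0,0,0],"jaw": -0.3},{"offset": [0.4,-3.6,0],"dr": [0,0,0],"jaw": -0.3},{"offset": [0.4,-3.0,0],"dr": [0,0,0],"jaw": -0.3},{"offset": [0.2,-1.6,0],"dr": [0,0,0],"jaw": -0.3}]'

```text
t: 3.08
ee_pos: [464.9, -82.4, 151.2]
orientation: [[0.967, 0.256, 0.0], [0.256, -0.967, 0.001], [0.001, -0.001, -1.0]]
wrist_force: [1.0, -0.3, -0.8]
width: 38.3
gripper_force: 25.0
```

>>> servo_tool --motion '[{"offset": [0,0,0],"dr": [0,0,0],"jaw": -0.3},{"offset": [0,0,0],"dr": [0,0,0],"jaw": -0.3},{"offset": [0,0,0],"dr": [0,0,0],"jaw": -0.3}]'

```text
t: 3.33
ee_pos: [466.0, -87.0, 151.0]
orientation: [[0.968, 0.252, 0.001], [0.252, -0.968, -0.001], [0.001, 0.001, -1.0]]
wrist_force: [-0.2, -0.3, -1.1]
width: 38.7
gripper_force: 25.0
```

Run:
```python
from w import *
f=grab('wrist','w2');h=(466,-81)
print('neck top',meas(f,h,25,33,45),'flange',meas(f,h,8,14,56),'pts',np.round(f['eye']))
W=cloud(f)
go((466,-81,120))
```

```text
neck top (array([464.2, -79.9,  64.1,  28.2]), 1180) flange (array([464.2, -80.1,  96. ,  11.7]), 2464) pts [543. -67. 301.]
tcp [466.  -87.4 150.8] offset cm to (466, -81, 120) [ 0.16 -0.62  3.08] F [-0.5 -0.4 -0.3] w 38.2
```

View pics/w2.png

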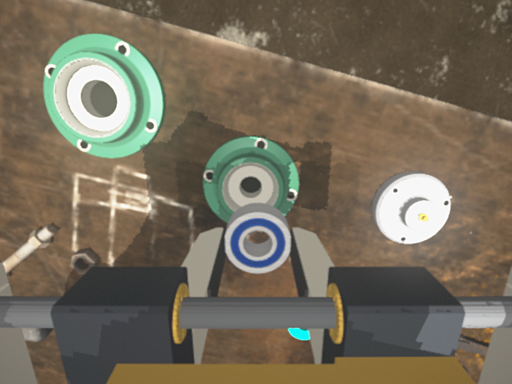

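The bearing is held level at (258,240) and the small housing is at (250,183), with fitted diameters of 64.1 and 96.0 mm as specified. Next: the offset of the bearing within the grip.

Run:
```python
from w import *
f=pickle.load(open('w2.pkl','rb'));W=cloud(f)
im=f['img'];P=W[205:275,225:292].reshape(-1,3);
print(np.nanpercentile(P[:,2],[5,25,50,75,95]))
C=im[205:275,225:292].reshape(-1,3).astype(int)
Q=P[(P[:,2]>128)&(P[:,2]<160)];print(len(Q))
T=Q[abs(Q[:,2]-np.median(Q[:,2]))<2]
(x,y),R=cv2.minEnclosingCircle(T[:,:2].astype(np.float32));print(x,y,2*R,np.median(T[:,2]))
# blue seal centroid
hsv=cv2.cvtColor(im,cv2.COLOR_BGR2HSV)[205:275,225:292].reshape(-1,3)
m=(hsv[:,0]>100)&(hsv[:,0]<130)&(hsv[:,1]>100)&(P[:,2]>120)
(x,y),R=cv2.minEnclosingCircle(P[m][:,:2].astype(np.float32));print('blue',m.sum(),x,y,2*R,np.median(P[m][:,2]))
print('all housings/covers:',meas(f,(510,72),27,34,45),meas(f,(480,-246),6,24,50))
go((464.2,-80,50))
```

```text
[6.78723298e-02 1.23317280e+02 1.38555374e+02 1.39452703e+02
 1.40306024e+02]
3309
465.1665954589844 -87.15547180175781 41.667816162109375 139.2947980185324
blue 937 464.9168395996094 -86.69200897216797 32.433128356933594 138.90962234718378
all housings/covers: (array([510. ,  71.8,  76.9,  30.1]), 2494) (array([ 480.9, -246.4,   76.7,   16.1]), 3328)
tcp [466.  -87.4 150.8] offset cm to (464.2, -80, 50) [ 1.000e-02 -7.600e-01  1.008e+01] F [-0.5 -0.4 -0.3] w 38.2
```

>>> servo_tool --motion '[{"offset": [0.1,-0.7,2.5],"dr": [0,0,0],"jaw": -0.3},{"offset": [0,0,3.0],"dr": [0,0,0],"jaw": -0.3},{"offset": [0,0,2.0],"dr": [0,0,0],"jaw": -0.3},{"offset": [0,0,0.8],"dr": [0,0,0],"jaw": -0.3},{"offset": [0,0,0],"dr": [0,0,0],"jaw": -0.3}]'

```text
t: 3.8
ee_pos: [464.1, -80.2, 66.0]
orientation: [[0.968, 0.25, -0.003], [0.25, -0.968, -0.0], [-0.003, -0.001, -1.0]]
wrist_force: [-0.5, -0.6, -0.9]
width: 38.3
gripper_force: 25.0
```

>>> servo_tool --motion '[{"offset": [0,0,0.0],"dr": [0,0,0],"jaw": -0.3},{"offset": [0,0,0.0],"dr": [0,0,0],"jaw": -0.3},{"offset": [0,0,0.5],"dr": [0,0,0],"jaw": -0.3},{"offset": [0,0,0.4],"dr": [0,0,0],"jaw": -0.3},{"offset": [0,0,0.3],"dr": [0,0,0],"jaw": -0.3}]'

```text
t: 4.22
ee_pos: [465.2, -79.2, 55.7]
orientation: [[0.968, 0.252, 0.001], [0.252, -0.968, -0.0], [0.001, 0.0, -1.0]]
wrist_force: [-0.6, -0.0, -1.3]
width: 38.6
gripper_force: 25.0
```

>>> servo_tool --motion '[{"offset": [0,0,0.3],"dr": [0,0,0],"jaw": -0.3},{"offset": [0,0,0.2],"dr": [0,0,0],"jaw": -0.3},{"offset": [0,0,0.1],"dr": [0,0,0],"jaw": -0.3},{"offset": [0,0,0],"dr": [0,0,0],"jaw": -0.3},{"offset": [0,0,0],"dr": [0,0,0],"jaw": -0.3}]'

```text
t: 4.63
ee_pos: [464.8, -79.1, 49.5]
orientation: [[0.968, 0.252, -0.0], [0.252, -0.968, -0.0], [-0.0, -0.0, -1.0]]
wrist_force: [-0.2, -0.1, -1.6]
width: 38.3
gripper_force: 25.0
```

>>> servo_tool --motion '[{"offset": [0,0,0.1],"dr": [0,0,0],"jaw": -0.3},{"offset": [0,0,0.1],"dr": [0,0,0],"jaw": -0.3},{"offset": [0,0,0],"dr": [0,0,0],"jaw": -0.3},{"offset": [0,0,0],"dr": [0,0,0],"jaw": -0.3}]'

```text
t: 4.97
ee_pos: [465.0, -79.1, 47.7]
orientation: [[0.968, 0.252, 0.0], [0.252, -0.968, -0.0], [0.0, 0.0, -1.0]]
wrist_force: [-0.1, 0.6, 2.6]
width: 38.5
gripper_force: 25.0
```

>>> servo_tool --motion '[{"offset": [0,0,0],"dr": [0,0,0],"jaw": 0.1},{"offset": [0,0,0],"dr": [0,0,0],"jaw": 0.1},{"offset": [0,0,0],"dr": [0,0,0],"jaw": 0.1},{"offset": [0,0,-2],"dr": [0,0,0],"jaw": 0.1},{"offset": [0,0,-3.5],"dr": [0,0,0],"jaw": 0.1}]'

```text
t: 5.38
ee_pos: [463.4, -78.9, 100.7]
orientation: [[0.968, 0.252, -0.006], [0.252, -0.968, 0.0], [-0.005, -0.002, -1.0]]
wrist_force: [0.5, -1.1, -0.3]
width: 51.1
gripper_force: 0.0
```

>>> servo_tool --motion '[{"offset": [0,0,-3],"dr": [0,0,0],"jaw": 0.5},{"offset": [0,0,-1],"dr": [0,0,0],"jaw": 0.5},{"offset": [0,0,0],"dr": [0,0,0],"jaw": 0.5},{"offset": [0,0,0],"dr": [0,0,0],"jaw": 0.5}]'

```text
t: 5.72
ee_pos: [465.1, -79.1, 142.8]
orientation: [[0.968, 0.252, 0.001], [0.252, -0.968, -0.0], [0.001, 0.0, -1.0]]
wrist_force: [0.2, -0.5, 0.0]
width: 68.9
gripper_force: 0.0
```

Run:
```python
from w import *
f=grab('wrist');h=(464.2,-80)
print('bearing top (want z36)',meas(f,h,32,42,30),'neck',meas(f,h,25,31,45))
W=cloud(f).reshape(-1,3);Q=W[(np.hypot(W[:,0]-h[0],W[:,1]-h[1])<25)&(W[:,2]>33)&(W[:,2]<42)]
A=np.c_[Q[:,:2]-h,np.ones(len(Q))];print('slope',np.linalg.lstsq(A,Q[:,2],rcond=None)[0])
go((493,362,150))
```

```text
bearing top (want z36) (array([464.4, -78.9,  40.2,  36.1]), 1282) neck (array([464.1, -80.1,  64.5,  28.1]), 1722)
slope [ 2.45900739e-04 -2.65377691e-03  3.60324483e+01]
tcp [464.6 -79.  142.1] offset cm to (493, 362, 150) [ 13.87 -41.96  -0.79] F [0.2 0.4 0.2] w 69.4
```

The small bearing is home: top at 36.1 mm, level, 1 mm off axis. Next, the large bearing.

>>> servo_tool --motion '[{"offset": [1.2,-3.6,-0.2],"dr": [0,0,0],"jaw": 0.5},{"offset": [1.2,-3.8,-0.2],"dr": [0,0,0],"jaw": 0.5},{"offset": [1.2,-3.8,-0.2],"dr": [0,0,0],"jaw": 0.5},{"offset": [1.2,-3.8,-0.2],"dr": [0,0,0],"jaw": 0.5},{"offset": [1.2,-3.8,0],"dr": [0,0,0],"jaw": 0.5}]'

```text
t: 6.18
ee_pos: [474.8, 119.4, 149.1]
orientation: [[0.968, 0.252, -0.002], [0.252, -0.968, -0.001], [-0.002, 0.0, -1.0]]
wrist_force: [0.7, -0.3, 0.3]
width: 69.7
gripper_force: 0.0
```

>>> servo_tool --motion '[{"offset": [1.2,-3.8,0],"dr": [0,0,0],"jaw": 0.5},{"offset": [1.2,-3.8,0],"dr": [0,0,0],"jaw": 0.5},{"offset": [1.2,-3.8,0],"dr": [0,0,0],"jaw": 0.5},{"offset": [1.2,-3.8,0],"dr": [0,0,0],"jaw": 0.5},{"offset": [1.2,-3.8,0],"dr": [0,0,0],"jaw": 0.5}]'

```text
t: 6.6
ee_pos: [484.7, 318.6, 148.5]
orientation: [[0.968, 0.252, -0.002], [0.252, -0.968, -0.002], [-0.003, 0.001, -1.0]]
wrist_force: [0.5, -0.1, -0.9]
width: 69.9
gripper_force: 0.0
```

>>> servo_tool --motion '[{"offset": [1.2,-2.7,0],"dr": [0,0,0],"jaw": 0.5},{"offset": [0.6,-1.5,0],"dr": [0,0,0],"jaw": 0.5},{"offset": [0,0,0],"dr": [0,0,0],"jaw": 0.5},{"offset": [0,0,0],"dr": [0,0,0],"jaw": 0.5},{"offset": [0,0,0],"dr": [0,0,0],"jaw": 0.5}]'

```text
t: 7.02
ee_pos: [492.1, 360.3, 149.1]
orientation: [[0.968, 0.251, -0.002], [0.251, -0.968, -0.003], [-0.002, 0.002, -1.0]]
wrist_force: [0.4, -0.2, 0.1]
width: 69.8
gripper_force: 0.0
```

Run:
```python
from w import *
f=grab('wrist','w3')
b,n=meas(f,(493,362),15,26,40);print(b,n,'cover',meas(f,(487,251),6,24,45))
print('joints',np.round(r.get_obs()['joint_positions'],1))
go((b[0],b[1],30.5))
```

```text
[492.5 363.7  52.3  20.1] 1776 cover (array([487.9, 250.7,  64.9,  16.1]), 2432)
joints [ -45.8   32.7    6.4  111.7   -5.8   36.1 -111.3]
tcp [492.4 360.  149.5] offset cm to (np.float64(492.5), np.float64(363.7), 30.5) [ 0.13 -0.37 11.9 ] F [-1.1 -0.9 -0.5] w 69.6
```

>>> servo_tool --motion '[{"offset": [0.1,-0.35,3.0],"dr": [0,0,0],"jaw": 0.5},{"offset": [0,0,4.0],"dr": [0,0,0],"jaw": 0.5},{"offset": [0,0,3.0],"dr": [0,0,0],"jaw": 0.5},{"offset": [0,0,1.3],"dr": [0,0,0],"jaw": 0.5},{"offset": [0,0,0.5],"dr": [0,0,0],"jaw": 0.5}]'

```text
t: 7.48
ee_pos: [491.9, 363.6, 30.4]
orientation: [[0.968, 0.25, -0.003], [0.25, -0.968, -0.003], [-0.004, 0.002, -1.0]]
wrist_force: [0.1, -0.0, -0.5]
width: 69.9
gripper_force: 0.0
```

>>> servo_tool --motion '[{"offset": [0,0,0],"dr": [0,0,0],"jaw": 0.5},{"offset": [0,0,0],"dr": [0,0,0],"jaw": 0.5},{"offset": [0,0,0],"dr": [0,0,0],"jaw": 0},{"offset": [0,0,0],"dr": [0,0,0],"jaw": 0},{"offset": [0,0,0],"dr": [0,0,0],"jaw": 0}]'

```text
t: 7.9
ee_pos: [493.2, 366.1, 33.9]
orientation: [[0.968, 0.252, 0.001], [0.252, -0.968, 0.001], [0.002, -0.001, -1.0]]
wrist_force: [0.1, -1.3, 0.3]
width: 54.3
gripper_force: 0.5
```

>>> servo_tool --motion '[{"offset": [0,0.2,0.15],"dr": [0,0,0],"jaw": 0.4},{"offset": [0,0,0.15],"dr": [0,0,0],"jaw": 0.4},{"offset": [0,0,0],"dr": [0,0,0],"jaw": 0.4},{"offset": [0,0,0],"dr": [0,0,0],"jaw": 0.4}]'

```text
t: 8.23
ee_pos: [493.1, 363.8, 29.4]
orientation: [[0.968, 0.252, -0.0], [0.252, -0.968, -0.0], [-0.0, 0.0, -1.0]]
wrist_force: [0.5, 0.0, 0.7]
width: 65.1
gripper_force: 0.0
```

Run:
```python
from w import *
f=grab('wrist');print(meas(f,(493,362),15,24,33));go((493,363.7,31))
```

```text
(array([494.2, 360.2,  61.6,  20.1]), 4817)
tcp [493.1 363.8  29.5] offset cm to (493, 363.7, 31) [-0.01  0.01 -0.15] F [-0.4 -0.2  0.6] w 64.9
```

>>> servo_tool --motion '[{"offset": [0,0,-0.1],"dr": [0,0,0],"jaw": 0},{"offset": [0,0,0],"dr": [0,0,0],"jaw": 0},{"offset": [0,0,0],"dr": [0,0,0],"jaw": 0},{"offset": [0,0,0],"dr": [0,0,0],"jaw": 0},{"offset": [0,0,0],"dr": [0,0,0],"jaw": 0}]'

```text
t: 8.7
ee_pos: [493.2, 363.9, 30.6]
orientation: [[0.968, 0.252, 0.0], [0.252, -0.968, 0.0], [0.0, -0.0, -1.0]]
wrist_force: [-0.4, 0.2, 0.8]
width: 50.5
gripper_force: 25.0
```

>>> servo_tool --motion '[{"offset": [0,0,-2.0],"dr": [0,0,0],"jaw": 0},{"offset": [0,0,-3.5],"dr": [0,0,0],"jaw": 0},{"offset": [-0.6,2.4,-3.5],"dr": [0,0,0],"jaw": 0},{"offset": [-0.7,3.6,-2.0],"dr": [0,0,0],"jaw": 0},{"offset": [-0.8,3.9,-1.0],"dr": [0,0,0],"jaw": 0}]'

```text
t: 9.12
ee_pos: [498.4, 264.5, 152.0]
orientation: [[0.967, 0.255, 0.003], [0.255, -0.967, 0.003], [0.004, -0.002, -1.0]]
wrist_force: [1.0, -1.1, -1.4]
width: 50.7
gripper_force: 25.0
```

>>> servo_tool --motion '[{"offset": [-0.8,4.0,0],"dr": [0,0,0],"jaw": 0},{"offset": [-0.8,4.0,0],"dr": [0,0,0],"jaw": 0},{"offset": [-0.8,4.0,0],"dr": [0,0,0],"jaw": 0},{"offset": [-0.7,3.6,0],"dr": [0,0,0],"jaw": 0},{"offset": [-0.5,2.4,0],"dr": [0,0,0],"jaw": 0}]'

```text
t: 9.53
ee_pos: [507.8, 76.1, 149.6]
orientation: [[0.968, 0.249, -0.0], [0.249, -0.968, -0.001], [-0.001, 0.001, -1.0]]
wrist_force: [-0.4, -0.2, -2.9]
width: 50.4
gripper_force: 25.0
```

>>> servo_tool --motion '[{"offset": [0,0.8,0],"dr": [0,0,0],"jaw": 0},{"offset": [0,0,0],"dr": [0,0,0],"jaw": 0},{"offset": [0,0,0],"dr": [0,0,0],"jaw": 0},{"offset": [0,0,0],"dr": [0,0,0],"jaw": 0},{"offset": [0,0,0],"dr": [0,0,0],"jaw": 0}]'

```text
t: 9.95
ee_pos: [510.2, 74.4, 149.4]
orientation: [[0.967, 0.255, -0.0], [0.255, -0.967, 0.001], [-0.0, -0.001, -1.0]]
wrist_force: [0.3, -0.1, -0.8]
width: 50.8
gripper_force: 25.0
```

```bash
cat > held.py <<'E'
from w import *
def held(f,tcp,zlo,zhi,rad=40):
    W=cloud(f);D=np.hypot(W[...,0]-tcp[0],W[...,1]-tcp[1])
    hsv=cv2.cvtColor(f['img'],cv2.COLOR_BGR2HSV)
    m=(D<rad)&(W[...,2]>tcp[2]+zlo)&(W[...,2]<tcp[2]+zhi)
    b=m&(hsv[...,0]>100)&(hsv[...,0]<130)&(hsv[...,1]>100)
    Q=W[b];(x,y),R=cv2.minEnclosingCircle(Q[:,:2].astype(np.float32))
    A=np.c_[Q[:,:2]-Q[:,:2].mean(0),np.ones(len(Q))]
    return np.round([x,y,2*R,np.median(Q[:,2])],1),len(Q),'slope',np.linalg.lstsq(A,Q[:,2],rcond=None)[0].round(3)
E
python3 - <<'E'
from held import *
f=grab('wrist','w4');h=(510,72);t=np.array(r.get_obs()['ee_pos'])
print(held(f,t,-30,5));print('neck',meas(f,h,27,33,45),'flange',meas(f,h,8,14,62));go((510,72,50))
E
```

```text
(array([509.1,  74.4,  42.7, 138.5]), 1401, 'slope', array([0.00000e+00, 1.00000e-03, 1.38505e+02]))
neck (array([509.9,  71.9,  75.9,  30.2]), 1338) flange (array([509.5,  71.9, 110.4,  11.7]), 3114)
tcp [510.2  74.2 149.4] offset cm to (510, 72, 50) [-0.08  0.21  9.94] F [ 0.6  0.3 -1.2] w 50.4
```

>>> servo_tool --motion '[{"offset": [0,0.25,2.5],"dr": [0,0,0],"jaw": 0},{"offset": [0,0,3.0],"dr": [0,0,0],"jaw": 0},{"offset": [0,0,2.0],"dr": [0,0,0],"jaw": 0},{"offset": [0,0,0.7],"dr": [0,0,0],"jaw": 0},{"offset": [0,0,0],"dr": [0,0,0],"jaw": 0}]'

```text
t: 10.42
ee_pos: [510.0, 70.8, 66.0]
orientation: [[0.967, 0.254, -0.003], [0.254, -0.967, -0.001], [-0.003, -0.0, -1.0]]
wrist_force: [0.2, -0.8, -0.7]
width: 50.6
gripper_force: 25.0
```

>>> servo_tool --motion '[{"offset": [0,0,0.0],"dr": [0,0,0],"jaw": 0},{"offset": [0,0,0.5],"dr": [0,0,0],"jaw": 0},{"offset": [0,0,0.5],"dr": [0,0,0],"jaw": 0},{"offset": [0,0,0.3],"dr": [0,0,0],"jaw": 0},{"offset": [0,0,0.2],"dr": [0,0,0],"jaw": 0}]'

```text
t: 10.83
ee_pos: [511.1, 70.2, 52.6]
orientation: [[0.968, 0.252, 0.0], [0.252, -0.968, 0.0], [0.001, -0.0, -1.0]]
wrist_force: [-0.3, 1.7, -1.7]
width: 50.6
gripper_force: 25.0
```

>>> servo_tool --motion '[{"offset": [0,0,0.1],"dr": [0,0,0],"jaw": 0},{"offset": [0,0,0.1],"dr": [0,0,0],"jaw": 0},{"offset": [0,0,0],"dr": [0,0,0],"jaw": 0},{"offset": [0,0,0],"dr": [0,0,0],"jaw": 0}]'

```text
t: 11.17
ee_pos: [511.0, 70.0, 50.6]
orientation: [[0.968, 0.252, 0.0], [0.252, -0.968, 0.0], [0.0, 0.0, -1.0]]
wrist_force: [0.5, -0.3, -2.2]
width: 50.8
gripper_force: 25.0
```

>>> servo_tool --motion '[{"offset": [0,-0.15,0.1],"dr": [0,0,0],"jaw": 0},{"offset": [0,0,0.1],"dr": [0,0,0],"jaw": 0},{"offset": [0,0,0],"dr": [0,0,0],"jaw": 0},{"offset": [0,0,0],"dr": [0,0,0],"jaw": 0}]'

```text
t: 11.5
ee_pos: [510.6, 71.7, 48.6]
orientation: [[0.968, 0.252, 0.0], [0.252, -0.968, 0.0], [0.0, -0.0, -1.0]]
wrist_force: [-0.1, -0.0, 0.2]
width: 51.1
gripper_force: 25.0
```

Contact at the predicted height. Releasing and retreating towards the small cover at (488,250.7).

>>> servo_tool --motion '[{"offset": [0,0,0],"dr": [0,0,0],"jaw": 0.35},{"offset": [0,0,0],"dr": [0,0,0],"jaw": 0.35},{"offset": [0,0,0],"dr": [0,0,0],"jaw": 0.35},{"offset": [0,0,-2],"dr": [0,0,0],"jaw": 0.35},{"offset": [0,0,-3.5],"dr": [0,0,0],"jaw": 0.35}]'

```text
t: 11.92
ee_pos: [508.9, 71.2, 101.5]
orientation: [[0.968, 0.252, -0.006], [0.252, -0.968, -0.001], [-0.006, -0.0, -1.0]]
wrist_force: [1.1, 0.2, 1.4]
width: 62.9
gripper_force: 0.0
```

>>> servo_tool --motion '[{"offset": [0,0,-3],"dr": [0,0,0],"jaw": 0.1},{"offset": [0,0,-1.5],"dr": [0,0,0],"jaw": 0.1},{"offset": [0,0,0],"dr": [0,0,0],"jaw": 0.1},{"offset": [0,0,0],"dr": [0,0,0],"jaw": 0.1}]'

```text
t: 12.25
ee_pos: [511.0, 71.6, 149.2]
orientation: [[0.968, 0.252, 0.002], [0.252, -0.968, 0.001], [0.002, 0.0, -1.0]]
wrist_force: [-0.7, -0.0, -0.4]
width: 51.3
gripper_force: 0.0
```

Run:
```python
from w import *
f=grab('wrist');h=(509.8,71.9)
print('bearing top (want z38)',meas(f,h,34.5,44,32),'neck',meas(f,h,27,33,45))
W=cloud(f).reshape(-1,3);Q=W[(np.hypot(W[:,0]-h[0],W[:,1]-h[1])<30)&(W[:,2]>35)&(W[:,2]<44)]
A=np.c_[Q[:,:2]-h,np.ones(len(Q))];print('slope',np.linalg.lstsq(A,Q[:,2],rcond=None)[0])
go((487.9,250.7,150))
```

```text
bearing top (want z38) (array([509.8,  71.6,  52.2,  38.1]), 1947) neck (array([509.6,  71.9,  76.3,  30.1]), 2044)
slope [-1.23321058e-03 -5.69948250e-04  3.80863655e+01]
tcp [510.4  71.5 148.3] offset cm to (487.9, 250.7, 150) [  2.34 -17.91  -0.16] F [-0.2  0.3 -1.3] w 51.0
```

>>> servo_tool --motion '[{"offset": [0.4,-3.2,0],"dr": [0,0,0],"jaw": 0.1},{"offset": [0.5,-4.0,0],"dr": [0,0,0],"jaw": 0.1},{"offset": [0.5,-4.0,0],"dr": [0,0,0],"jaw": 0.1},{"offset": [0.5,-4.0,0],"dr": [0,0,0],"jaw": 0.1},{"offset": [0.4,-2.0,0],"dr": [0,0,0],"jaw": 0.1}]'

```text
t: 12.72
ee_pos: [487.5, 248.6, 146.8]
orientation: [[0.967, 0.256, -0.002], [0.256, -0.967, 0.001], [-0.002, -0.001, -1.0]]
wrist_force: [-0.5, 0.8, -0.4]
width: 51.2
gripper_force: 0.0
```

>>> servo_tool --motion '[{"offset": [0,-0.7,0],"dr": [0,0,0],"jaw": 0.1},{"offset": [0,0,0],"dr": [0,0,0],"jaw": 0.1},{"offset": [0,0,0],"dr": [0,0,0],"jaw": 0.1},{"offset": [0,0,0],"dr": [0,0,0],"jaw": 0.1},{"offset": [0,0,0],"dr": [0,0,0],"jaw": 0.1}]'

```text
t: 13.13
ee_pos: [488.0, 248.5, 148.3]
orientation: [[0.968, 0.249, -0.0], [0.249, -0.968, -0.001], [-0.001, 0.001, -1.0]]
wrist_force: [0.1, 0.5, -0.1]
width: 51.0
gripper_force: 0.0
```

Run:
```python
from w import *
f=grab('wrist');b,n=meas(f,(488,251),5,24,45);print(b,n,'boss',meas(f,(488,251),26,34,25));go((b[0],b[1],36))
```

```text
[488.  250.7  64.3  16.1] 2713 boss (array([488. , 251. ,  24.2,  30.2]), 483)
tcp [488.1 248.7 148.4] offset cm to (np.float64(488.0), np.float64(250.7), 36) [ 0.05 -0.2  11.24] F [-0.2 -0.3 -0.5] w 51.2
```

>>> servo_tool --motion '[{"offset": [0,-0.2,3.0],"dr": [0,0,0],"jaw": 0.1},{"offset": [0,0,3.5],"dr": [0,0,0],"jaw": 0.1},{"offset": [0,0,2.0],"dr": [0,0,0],"jaw": 0.1},{"offset": [0,0,1.0],"dr": [0,0,0],"jaw": 0.1},{"offset": [0,0,0.5],"dr": [0,0,0],"jaw": 0.1}]'

```text
t: 13.6
ee_pos: [486.9, 251.3, 47.2]
orientation: [[0.968, 0.251, -0.002], [0.251, -0.968, -0.001], [-0.002, 0.001, -1.0]]
wrist_force: [0.2, 0.3, 0.7]
width: 51.3
gripper_force: 0.0
```

>>> servo_tool --motion '[{"offset": [0,0,0.5],"dr": [0,0,0],"jaw": 0.1},{"offset": [0,0,0.3],"dr": [0,0,0],"jaw": 0.1},{"offset": [0,0,0.2],"dr": [0,0,0],"jaw": 0.1},{"offset": [0,0,0],"dr": [0,0,0],"jaw": 0.1},{"offset": [0,0,0],"dr": [0,0,0],"jaw": 0.1}]'

```text
t: 14.02
ee_pos: [487.5, 252.7, 39.2]
orientation: [[0.968, 0.252, 0.001], [0.252, -0.968, 0.001], [0.001, -0.0, -1.0]]
wrist_force: [0.2, 0.2, -0.6]
width: 51.1
gripper_force: 0.0
```

>>> servo_tool --motion '[{"offset": [0,0.2,0.1],"dr": [0,0,0],"jaw": 0.1},{"offset": [0,0,0.15],"dr": [0,0,0],"jaw": 0.1},{"offset": [0,0,0],"dr": [0,0,0],"jaw": 0.1},{"offset": [0,0,0],"dr": [0,0,0],"jaw": 0.1},{"offset": [0,0,0],"dr": [0,0,0],"jaw": -0.6}]'

```text
t: 14.43
ee_pos: [487.7, 250.6, 36.1]
orientation: [[0.968, 0.252, 0.0], [0.252, -0.968, 0.0], [0.0, -0.0, -1.0]]
wrist_force: [-0.3, 0.3, 0.3]
width: 47.6
gripper_force: 0.0
```

>>> servo_tool --motion '[{"offset": [0,0,0],"dr": [0,0,0],"jaw": -0.6},{"offset": [0,0,0],"dr": [0,0,0],"jaw": -0.6},{"offset": [0,0,0],"dr": [0,0,0],"jaw": -0.6},{"offset": [0,0,0],"dr": [0,0,0],"jaw": -0.6},{"offset": [0,0,0],"dr": [0,0,0],"jaw": -0.6}]'

```text
t: 14.85
ee_pos: [487.7, 250.5, 36.0]
orientation: [[0.968, 0.252, -0.0], [0.252, -0.968, -0.0], [-0.0, 0.0, -1.0]]
wrist_force: [0.3, 0.0, -0.1]
width: 23.1
gripper_force: 25.0
```

>>> servo_tool --motion '[{"offset": [0,0,-2.0],"dr": [0,0,0],"jaw": -0.6},{"offset": [0,0,-3.5],"dr": [0,0,0],"jaw": -0.6},{"offset": [-0.8,2.4,-3.0],"dr": [0,0,0],"jaw": -0.6},{"offset": [-1.1,3.4,-2.0],"dr": [0,0,0],"jaw": -0.6},{"offset": [-1.2,3.7,0],"dr": [0,0,0],"jaw": -0.6}]'

```text
t: 15.27
ee_pos: [483.1, 151.6, 144.4]
orientation: [[0.967, 0.255, 0.005], [0.255, -0.967, 0.003], [0.006, -0.001, -1.0]]
wrist_force: [1.0, -0.4, -2.3]
width: 23.0
gripper_force: 25.0
```

>>> servo_tool --motion '[{"offset": [-1.2,3.7,0],"dr": [0,0,0],"jaw": -0.6},{"offset": [-1.3,3.8,0],"dr": [0,0,0],"jaw": -0.6},{"offset": [-1.3,3.8,0],"dr": [0,0,0],"jaw": -0.6},{"offset": [-1.3,3.8,0],"dr": [0,0,0],"jaw": -0.6},{"offset": [-1.2,3.5,0],"dr": [0,0,0],"jaw": -0.6}]'

```text
t: 15.68
ee_pos: [466.8, -47.3, 141.1]
orientation: [[0.968, 0.252, -0.0], [0.252, -0.968, -0.0], [-0.0, 0.0, -1.0]]
wrist_force: [1.0, -0.2, -1.0]
width: 23.1
gripper_force: 25.0
```

>>> servo_tool --motion '[{"offset": [-0.8,2.4,0],"dr": [0,0,0],"jaw": -0.6},{"offset": [-0.4,0.9,0],"dr": [0,0,0],"jaw": -0.6},{"offset": [0,0,0],"dr": [0,0,0],"jaw": -0.6},{"offset": [0,0,0],"dr": [0,0,0],"jaw": -0.6},{"offset": [0,0,0],"dr": [0,0,0],"jaw": -0.6}]'

```text
t: 16.1
ee_pos: [464.5, -78.4, 141.0]
orientation: [[0.967, 0.254, 0.0], [0.254, -0.967, 0.001], [0.0, -0.001, -1.0]]
wrist_force: [-1.0, -0.2, -0.4]
width: 23.5
gripper_force: 25.0
```

```bash
cat > hc.py <<'E'
from w import *
def heldcover(f,dia):
    t=np.array(r.get_obs()['ee_pos']);W=cloud(f).reshape(-1,3)
    d=np.hypot(W[:,0]-t[0],W[:,1]-t[1]);Q=W[(d<dia/2+8)&(W[:,2]>t[2]-26)&(W[:,2]<t[2]-17)]
    Q=Q[abs(Q[:,2]-np.median(Q[:,2]))<3]
    A=np.c_[Q[:,:2]-t[:2],np.ones(len(Q))];c=np.linalg.lstsq(A,Q[:,2],rcond=None)[0]
    # circle through outer edge: fixed radius, fit by enclosing circle
    (x,y),R=cv2.minEnclosingCircle(Q[:,:2].astype(np.float32))
    print('cover ctr',round(x,1),round(y,1),'D',round(2*R,1),'topz',round(c[2],1),'slope',c[:2].round(3),'n',len(Q))
E
python3 - <<'E'
from hc import *
f=grab('wrist','w5');heldcover(f,64);go((464.2,-80,64));print(meas(f,(464.2,-80),8,14,56),meas(f,(480,-246),5,24,50))
E
```

```text
cover ctr 465.1 -77.8 D 63.5 topz 121.0 slope [-0.008 -0.001] n 3810
tcp [464.6 -78.2 141. ] offset cm to (464.2, -80, 64) [-0.08  0.17  7.7 ] F [ 0.6 -0.2 -1.8] w 23.0
(array([464.4, -80.3,  96.1,  11.8]), 2086) (array([ 481.1, -246. ,   76.8,   16.1]), 3578)
```

View pics/w5.png

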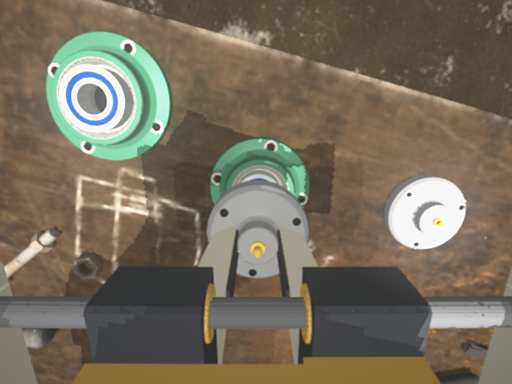

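The cover is held level at (258,230), with the large unit's blue-sealed bearing seated at (95,98). Lowering.

>>> servo_tool --motion '[{"offset": [-0.1,0.15,2.0],"dr": [0,0,0],"jaw": -0.6},{"offset": [0,0,2.0],"dr": [0,0,0],"jaw": -0.6},{"offset": [0,0,1.0],"dr": [0,0,0],"jaw": -0.6},{"offset": [0,0,0.6],"dr": [0,0,0],"jaw": -0.6},{"offset": [0,0,0],"dr": [0,0,0],"jaw": -0.6}]'

```text
t: 16.57
ee_pos: [463.4, -80.3, 84.0]
orientation: [[0.967, 0.254, -0.002], [0.254, -0.967, 0.0], [-0.002, -0.001, -1.0]]
wrist_force: [1.0, 0.8, -1.0]
width: 23.1
gripper_force: 25.0
```

>>> servo_tool --motion '[{"offset": [0,0,0],"dr": [0,0,0],"jaw": -0.6},{"offset": [0,0,0],"dr": [0,0,0],"jaw": -0.6},{"offset": [0,0,0],"dr": [0,0,0],"jaw": -0.6},{"offset": [0,0,0],"dr": [0,0,0],"jaw": -0.6}]'

```text
t: 16.9
ee_pos: [464.0, -81.7, 85.6]
orientation: [[0.968, 0.252, 0.001], [0.252, -0.968, -0.0], [0.001, 0.0, -1.0]]
wrist_force: [0.2, 0.0, -0.8]
width: 23.3
gripper_force: 25.0
```

>>> servo_tool --motion '[{"offset": [0,-0.17,0.5],"dr": [0,0,0],"jaw": -0.6},{"offset": [0,0,0.5],"dr": [0,0,0],"jaw": -0.6},{"offset": [0,0,0.4],"dr": [0,0,0],"jaw": -0.6},{"offset": [0,0,0.2],"dr": [0,0,0],"jaw": -0.6},{"offset": [0,0,0],"dr": [0,0,0],"jaw": -0.6}]'

```text
t: 17.32
ee_pos: [462.9, -80.1, 68.3]
orientation: [[0.968, 0.252, -0.001], [0.252, -0.968, 0.0], [-0.001, -0.0, -1.0]]
wrist_force: [0.0, -0.1, -1.0]
width: 23.2
gripper_force: 25.0
```

>>> servo_tool --motion '[{"offset": [0,0,0.2],"dr": [0,0,0],"jaw": -0.6},{"offset": [0,0,0.2],"dr": [0,0,0],"jaw": -0.6},{"offset": [0,0,0],"dr": [0,0,0],"jaw": -0.6},{"offset": [0,0,0],"dr": [0,0,0],"jaw": -0.6}]'

```text
t: 17.65
ee_pos: [463.2, -80.1, 64.9]
orientation: [[0.968, 0.252, -0.0], [0.252, -0.968, 0.0], [-0.0, -0.0, -1.0]]
wrist_force: [-0.0, 0.0, -0.4]
width: 23.4
gripper_force: 25.0
```

>>> servo_tool --motion '[{"offset": [0.05,0,0.1],"dr": [0,0,0],"jaw": -0.6},{"offset": [0,0,0],"dr": [0,0,0],"jaw": -0.6},{"offset": [0,0,0],"dr": [0,0,0],"jaw": -0.6},{"offset": [0,0,0],"dr": [0,0,0],"jaw": -0.6}]'

```text
t: 17.98
ee_pos: [463.8, -80.0, 64.1]
orientation: [[0.968, 0.252, 0.0], [0.252, -0.968, -0.0], [0.0, 0.0, -1.0]]
wrist_force: [0.2, 0.1, -0.7]
width: 22.9
gripper_force: 25.0
```

>>> servo_tool --motion '[{"offset": [0,0,0],"dr": [0,0,0],"jaw": 0},{"offset": [0,0,0],"dr": [0,0,0],"jaw": 0},{"offset": [0,0,0],"dr": [0,0,0],"jaw": 0},{"offset": [0,0,-2],"dr": [0,0,0],"jaw": 0.1},{"offset": [0,0,-3],"dr": [0,0,0],"jaw": 0.1}]'

```text
t: 18.4
ee_pos: [462.5, -79.7, 112.8]
orientation: [[0.968, 0.252, -0.005], [0.252, -0.968, 0.0], [-0.004, -0.002, -1.0]]
wrist_force: [0.1, 0.4, 0.6]
width: 49.4
gripper_force: 0.0
```

>>> servo_tool --motion '[{"offset": [0,0,-2],"dr": [0,0,0],"jaw": 0.2},{"offset": [0,0,-1],"dr": [0,0,0],"jaw": 0.2},{"offset": [0,0,0],"dr": [0,0,0],"jaw": 0.2},{"offset": [0,0,0],"dr": [0,0,0],"jaw": 0.2}]'

```text
t: 18.73
ee_pos: [464.0, -80.0, 144.3]
orientation: [[0.968, 0.252, 0.001], [0.252, -0.968, -0.0], [0.001, 0.0, -1.0]]
wrist_force: [1.0, 0.5, -0.0]
width: 55.7
gripper_force: 0.0
```

```bash
cat > chk.py <<'E'
from w import *
def chk(f,h,z):
    W=cloud(f).reshape(-1,3);Q=W[(np.hypot(W[:,0]-h[0],W[:,1]-h[1])<48)&(W[:,2]>z-4)&(W[:,2]<z+4)]
    A=np.c_[Q[:,:2]-h,np.ones(len(Q))];print('cover top want',z,meas(f,h,z-4,z+4,48),'slope',np.linalg.lstsq(A,Q[:,2],rcond=None)[0].round(3),'boss',meas(f,h,z+10,z+18,22))
E
python3 - <<'E'
from chk import *
f=grab('wrist');chk(f,(464.2,-80),44);go((481.1,-246.3,140))
E
```

```text
cover top want 44 (array([464.1, -79.6,  64.2,  44.1]), 3190) slope [-6.0000e-03 -1.0000e-03  4.3988e+01] boss (array([464.2, -79.6,  24.1,  58.3]), 601)
tcp [463.6 -79.9 143.7] offset cm to (481.1, -246.3, 140) [-2.5  16.54  0.37] F [ 0.4 -1.1 -0.4] w 55.5
```

The small unit is closed (cover top 44.1 mm, centred, level). Now the large cover.

>>> servo_tool --motion '[{"offset": [-0.5,2.8,0],"dr": [0,0,0],"jaw": 0.2},{"offset": [-0.6,3.9,0],"dr": [0,0,0],"jaw": 0.2},{"offset": [-0.6,3.9,0],"dr": [0,0,0],"jaw": 0.2},{"offset": [-0.5,3.7,0],"dr": [0,0,0],"jaw": 0.2},{"offset": [-0.3,2.2,0],"dr": [0,0,0],"jaw": 0.2}]'

```text
t: 19.2
ee_pos: [480.5, -250.0, 142.6]
orientation: [[0.968, 0.249, -0.002], [0.249, -0.968, -0.001], [-0.002, 0.0, -1.0]]
wrist_force: [-0.1, 0.3, -0.3]
width: 55.9
gripper_force: 0.0
```

>>> servo_tool --motion '[{"offset": [0,0,1.0],"dr": [0,0,0],"jaw": 0.2},{"offset": [0,0,1.0],"dr": [0,0,0],"jaw": 0.2},{"offset": [0,0,0],"dr": [0,0,0],"jaw": 0.2},{"offset": [0,0,0],"dr": [0,0,0],"jaw": 0.2},{"offset": [0,0,0],"dr": [0,0,0],"jaw": 0.2}]'

```text
t: 19.62
ee_pos: [481.0, -244.4, 123.5]
orientation: [[0.967, 0.254, -0.001], [0.254, -0.967, 0.001], [-0.001, -0.001, -1.0]]
wrist_force: [0.7, 0.5, 0.1]
width: 55.7
gripper_force: 0.0
```

Run:
```python
from w import *
f=grab('wrist');b,n=meas(f,(481,-246),5,24,48);print(b,n,'boss',meas(f,(481,-246),26,34,25));go((b[0],b[1],36))
```

```text
[ 481.  -247.1   76.2   16.1] 4230 boss (array([ 480.7, -246.7,   32.6,   30.3]), 1040)
tcp [ 481.3 -244.6  123.9] offset cm to (np.float64(481.0), np.float64(-247.1), 36) [-0.09  0.24  8.79] F [-0.8 -0.3 -0.2] w 55.4
```

>>> servo_tool --motion '[{"offset": [-0.1,0.1,2.5],"dr": [0,0,0],"jaw": 0.2},{"offset": [0,0,3.0],"dr": [0,0,0],"jaw": 0.2},{"offset": [0,0,1.5],"dr": [0,0,0],"jaw": 0.2},{"offset": [0,0,0.8],"dr": [0,0,0],"jaw": 0.2},{"offset": [0,0,0.3],"dr": [0,0,0],"jaw": 0.2}]'

```text
t: 20.08
ee_pos: [480.3, -246.4, 42.2]
orientation: [[0.967, 0.253, -0.001], [0.253, -0.967, 0.001], [-0.001, -0.001, -1.0]]
wrist_force: [-0.9, 0.1, 0.1]
width: 55.7
gripper_force: 0.0
```

>>> servo_tool --motion '[{"offset": [0,0,0.2],"dr": [0,0,0],"jaw": 0.2},{"offset": [0,0,0.1],"dr": [0,0,0],"jaw": 0.2},{"offset": [0,0,0],"dr": [0,0,0],"jaw": 0.2},{"offset": [0,0,0],"dr": [0,0,0],"jaw": 0.2},{"offset": [0,0,0],"dr": [0,0,0],"jaw": 0.2}]'

```text
t: 20.5
ee_pos: [480.7, -247.3, 40.7]
orientation: [[0.968, 0.252, 0.001], [0.252, -0.968, -0.0], [0.001, 0.001, -1.0]]
wrist_force: [0.3, -0.1, -0.2]
width: 56.0
gripper_force: 0.0
```

>>> servo_tool --motion '[{"offset": [0,0,0.2],"dr": [0,0,0],"jaw": 0.2},{"offset": [0,0,0.2],"dr": [0,0,0],"jaw": 0.2},{"offset": [0,0,0.05],"dr": [0,0,0],"jaw": 0.2},{"offset": [0,0,0],"dr": [0,0,0],"jaw": 0.2},{"offset": [0,0,0],"dr": [0,0,0],"jaw": -0.4}]'

```text
t: 20.92
ee_pos: [480.4, -247.2, 35.4]
orientation: [[0.968, 0.252, -0.0], [0.252, -0.968, 0.0], [-0.0, -0.0, -1.0]]
wrist_force: [-1.2, 0.1, 0.1]
width: 52.5
gripper_force: 0.0
```

>>> servo_tool --motion '[{"offset": [0,0,0],"dr": [0,0,0],"jaw": -0.4},{"offset": [0,0,0],"dr": [0,0,0],"jaw": -0.4},{"offset": [0,0,0],"dr": [0,0,0],"jaw": -0.4},{"offset": [0,0,0],"dr": [0,0,0],"jaw": -0.4},{"offset": [0,0,0],"dr": [0,0,0],"jaw": -0.4}]'

```text
t: 21.33
ee_pos: [480.4, -247.1, 35.5]
orientation: [[0.968, 0.252, -0.0], [0.252, -0.968, 0.0], [-0.0, -0.0, -1.0]]
wrist_force: [-0.4, -1.1, 0.0]
width: 31.2
gripper_force: 25.0
```

>>> servo_tool --motion '[{"offset": [0,0,-2.0],"dr": [0,0,0],"jaw": -0.4},{"offset": [0,0,-3.5],"dr": [0,0,0],"jaw": -0.4},{"offset": [0.7,-2.0,-3.5],"dr": [0,0,0],"jaw": -0.4},{"offset": [1.1,-3.2,-2.0],"dr": [0,0,0],"jaw": -0.4},{"offset": [1.3,-3.6,0],"dr": [0,0,0],"jaw": -0.4}]'

```text
t: 21.75
ee_pos: [489.7, -155.5, 149.3]
orientation: [[0.969, 0.248, 0.006], [0.248, -0.969, -0.002], [0.006, 0.003, -1.0]]
wrist_force: [1.2, 0.4, -2.3]
width: 31.2
gripper_force: 25.0
```

>>> servo_tool --motion '[{"offset": [1.3,-3.7,0],"dr": [0,0,0],"jaw": -0.4},{"offset": [1.3,-3.7,0],"dr": [0,0,0],"jaw": -0.4},{"offset": [1.3,-3.7,0],"dr": [0,0,0],"jaw": -0.4},{"offset": [1.3,-3.6,0],"dr": [0,0,0],"jaw": -0.4},{"offset": [1.2,-3.3,0],"dr": [0,0,0],"jaw": -0.4}]'

```text
t: 22.17
ee_pos: [504.5, 38.5, 145.5]
orientation: [[0.968, 0.253, -0.0], [0.253, -0.968, 0.0], [-0.0, -0.0, -1.0]]
wrist_force: [1.2, -0.5, -0.6]
width: 31.3
gripper_force: 25.0
```

>>> servo_tool --motion '[{"offset": [0.9,-2.3,0],"dr": [0,0,0],"jaw": -0.4},{"offset": [0.5,-1.0,0],"dr": [0,0,0],"jaw": -0.4},{"offset": [0,0,0],"dr": [0,0,0],"jaw": -0.4},{"offset": [0,0,0],"dr": [0,0,0],"jaw": -0.4},{"offset": [0,0,0],"dr": [0,0,0],"jaw": -0.4}]'

```text
t: 22.58
ee_pos: [509.7, 69.8, 145.4]
orientation: [[0.968, 0.25, -0.001], [0.25, -0.968, -0.001], [-0.001, 0.001, -1.0]]
wrist_force: [0.6, 0.1, -1.3]
width: 31.1
gripper_force: 25.0
```

>>> servo_tool --motion '[{"offset": [0,0,0],"dr": [0,0,0],"jaw": -0.4},{"offset": [0,0,0],"dr": [0,0,0],"jaw": -0.4},{"offset": [0,0,0],"dr": [0,0,0],"jaw": -0.4},{"offset": [0,0,0],"dr": [0,0,0],"jaw": -0.4}]'

```text
t: 22.92
ee_pos: [510.0, 70.8, 145.5]
orientation: [[0.968, 0.251, -0.0], [0.251, -0.968, -0.0], [-0.0, 0.0, -1.0]]
wrist_force: [-0.0, 0.5, -1.3]
width: 31.0
gripper_force: 25.0
```

Run:
```python
from hc import *
f=grab('wrist','w6');heldcover(f,76);go((509.8,71.8,66));print(meas(f,(509.8,71.8),8,14,62))
```

```text
cover ctr 510.7 71.2 D 75.3 topz 126.1 slope [-0.005 -0.003] n 5464
tcp [510.   71.  145.5] offset cm to (509.8, 71.8, 66) [-0.   -0.08  7.95] F [ 0.4  0.6 -1.3] w 31.5
(array([510. ,  71.9, 109.8,  11.7]), 2410)
```

>>> servo_tool --motion '[{"offset": [-0.05,0,2.0],"dr": [0,0,0],"jaw": -0.4},{"offset": [0,0,2.2],"dr": [0,0,0],"jaw": -0.4},{"offset": [0,0,1.2],"dr": [0,0,0],"jaw": -0.4},{"offset": [0,0,0.4],"dr": [0,0,0],"jaw": -0.4},{"offset": [0,0,0],"dr": [0,0,0],"jaw": -0.4}]'

```text
t: 23.38
ee_pos: [509.1, 71.2, 86.7]
orientation: [[0.968, 0.252, -0.002], [0.252, -0.968, -0.0], [-0.002, -0.0, -1.0]]
wrist_force: [-1.1, -1.0, -1.5]
width: 31.4
gripper_force: 25.0
```

>>> servo_tool --motion '[{"offset": [0,0,0],"dr": [0,0,0],"jaw": -0.4},{"offset": [0,0,0.5],"dr": [0,0,0],"jaw": -0.4},{"offset": [0,0,0.5],"dr": [0,0,0],"jaw": -0.4},{"offset": [0,0,0.4],"dr": [0,0,0],"jaw": -0.4},{"offset": [0,0,0],"dr": [0,0,0],"jaw": -0.4}]'

```text
t: 23.8
ee_pos: [509.3, 71.5, 73.0]
orientation: [[0.968, 0.252, -0.001], [0.252, -0.968, -0.0], [-0.001, -0.0, -1.0]]
wrist_force: [0.7, 1.2, -0.9]
width: 31.2
gripper_force: 25.0
```

>>> servo_tool --motion '[{"offset": [0,0,0.2],"dr": [0,0,0],"jaw": -0.4},{"offset": [0,0,0.2],"dr": [0,0,0],"jaw": -0.4},{"offset": [0,0,0.2],"dr": [0,0,0],"jaw": -0.4},{"offset": [0,0,0],"dr": [0,0,0],"jaw": -0.4},{"offset": [0,0,0],"dr": [0,0,0],"jaw": -0.4}]'

```text
t: 24.22
ee_pos: [509.5, 71.5, 67.4]
orientation: [[0.968, 0.252, -0.0], [0.252, -0.968, -0.0], [-0.0, -0.0, -1.0]]
wrist_force: [-0.0, 0.1, -1.6]
width: 31.4
gripper_force: 25.0
```

>>> servo_tool --motion '[{"offset": [0,0,0.1],"dr": [0,0,0],"jaw": -0.4},{"offset": [0,0,0.1],"dr": [0,0,0],"jaw": -0.4},{"offset": [0,0,0],"dr": [0,0,0],"jaw": -0.4},{"offset": [0,0,0],"dr": [0,0,0],"jaw": -0.4}]'

```text
t: 24.55
ee_pos: [509.6, 71.5, 65.6]
orientation: [[0.968, 0.252, 0.0], [0.252, -0.968, 0.0], [0.0, 0.0, -1.0]]
wrist_force: [-0.1, -0.5, -1.1]
width: 31.2
gripper_force: 25.0
```

>>> servo_tool --motion '[{"offset": [0,0,0],"dr": [0,0,0],"jaw": 0.1},{"offset": [0,0,0],"dr": [0,0,0],"jaw": 0.1},{"offset": [0,0,0],"dr": [0,0,0],"jaw": 0.1},{"offset": [0,0,-2],"dr": [0,0,0],"jaw": 0.2},{"offset": [0,0,-3],"dr": [0,0,0],"jaw": 0.2}]'

```text
t: 24.97
ee_pos: [508.2, 71.2, 114.1]
orientation: [[0.968, 0.252, -0.005], [0.252, -0.968, -0.001], [-0.005, -0.0, -1.0]]
wrist_force: [0.1, 0.4, 0.4]
width: 54.6
gripper_force: 0.0
```

>>> servo_tool --motion '[{"offset": [0,0,-2],"dr": [0,0,0],"jaw": 0.2},{"offset": [0,0,-1],"dr": [0,0,0],"jaw": 0.2},{"offset": [0,0,0],"dr": [0,0,0],"jaw": 0.2},{"offset": [0,0,0],"dr": [0,0,0],"jaw": 0.2},{"offset": [0,0,0],"dr": [0,0,0],"jaw": 0.2}]'

```text
t: 25.38
ee_pos: [509.0, 71.4, 144.5]
orientation: [[0.968, 0.252, -0.001], [0.252, -0.968, -0.0], [-0.001, -0.0, -1.0]]
wrist_force: [0.2, 0.1, 0.6]
width: 55.9
gripper_force: 0.0
```

Run:
```python
from chk import *
f=grab('wrist','w7');chk(f,(509.8,71.8),46);chk(f,(464.2,-80),44);go((509,71,145))
```

```text
cover top want 46 (array([510.1,  71.8,  76. ,  46.1]), 4352) slope [-3.0000e-03 -0.0000e+00  4.5991e+01] boss (array([510.4,  71.9,  32. ,  60.3]), 1108)
cover top want 44 (array([474.2, -76. ,  59. ,  43.9]), 927) slope [-9.5000e-02 -4.1000e-02  4.5759e+01] boss (None, 0)
tcp [508.9  71.4 144.3] offset cm to (509, 71, 145) [-0.    0.04 -0.07] F [-0.7 -0.  -0.7] w 55.4
```

View pics/w7.png

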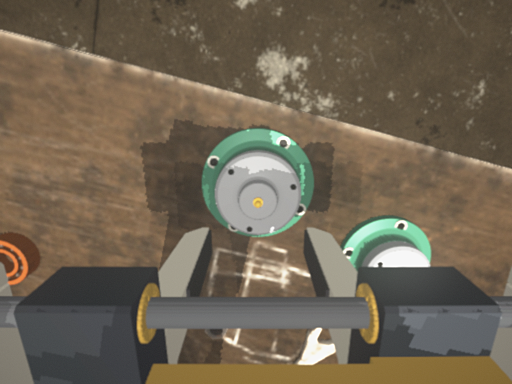

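The large unit is closed at (258,190): cover top 46.1 mm, centred and level. The gripper partly hides the small unit at (390,245), so I check it from the fixed cameras before handing in.

Run:
```python
from chk import *
for n in('scene','top'):
    f=grab(n);print(n);chk(f,(464.2,-80),44)
    for k,p in dict(oldL=(365,307),oldS=(356,-277)).items(): print(k,meas(f,p,6,24,35))
```

```text
scene
cover top want 44 (array([463.2, -80.2,  64.9,  44.8]), 154) slope [ 1.5000e-02 -1.3000e-02  4.4755e+01] boss (array([464.4, -81.6,  24.8,  58.6]), 33)
oldL (array([366.2, 306.4,  53.8,  18.4]), 251)
oldS (None, 0)
top
cover top want 44 (array([462.8, -77.1,  64.1,  44.2]), 241) slope [ 1.0000e-03 -1.0000e-03  4.4279e+01] boss (array([462.4, -77.7,  23.4,  58.5]), 41)
oldL (array([366.4, 305.6,  66.3,  19.2]), 182)
oldS (array([ 347.8, -272.7,   62.6,   16.8]), 140)
```

```bash
python3 -c "
from rig import r
print(r.close_job())"
```

```text
the job is handed in; nothing more can be done
None
```

I handed the job in at about 25 s of the 96 s allowed: the cameras showed both new bearings fully home and both covers level and centred on their housings, the arm never went near the rusty bearings or the oil can, and the hand-in returned no verdict.

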